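# Lock out the slat sander and gauge its platen gap

### The job

Lock out the little slat sander before it is gauged: take the key from its rack, push it fully home into the key switch and turn it a quarter turn clockwise, as far as it goes, and leave it in there. Then draw the taper gauge from its stand and slide its blade, upright and square, straight down between the sander's two sprung plates until it drags snugly on both, each plate yielding about a millimetre or so and never pushed hard against its stop. Finish while still holding the gauge by its handle, still at that depth; leave the other things on the table alone.

Things in the scene. Friction and masses are not known exactly. Their poses are not given: they have to be found in the camera images.
- key: Switch key, standing upright in a slot of its rack at the start. Origin at the foot of the shank, z up along the key. Steel shank 14 mm (x) x 5 mm (y), 28 mm long, its lowest 6 mm narrowed to 10 x 3 mm; above it a black plastic head 32 mm (x) x 11 mm (y) x 36 mm tall (from 28 to 64 mm above the origin), whose underside rests on the rack. Grip it across the 11 mm (along its y). The same either way round.
- keyrack: Fixed wooden block 60 x 60 x 60 mm that holds the key in a through slot at its centre; origin at the centre of its underside on the table, slot long side along its x.
- keyway (a point): Centre of the mouth of the keyway, a 16 x 7 mm slot, 32 mm deep, in the round steel barrel in the top of the key switch, a fixed grey box 90 x 90 x 70 mm; the mouth is 70 mm above the table. Its x axis runs along the slot's long side and turns with the barrel; z up. When the key is fully home its head rests on the barrel and its origin is 28 mm below this point.
- barrel (a joint): Angle of the switch barrel in rad, growing clockwise seen from above: starts at 0 to 0.25, stop at 1.6, locked out above 1.25; friction 0.06 N m, stays where it is left. The key has about 0.15 rad of play in the slot.
- gauge: Taper gauge, standing in its stand at the start with the blade hanging in the slot. Origin at the blade's tip, z up along the gauge. Steel blade 22 mm wide (x), 80 mm long, tapering evenly in thickness (y, symmetric) from 2 mm at the tip to 11.6 mm at the top; above it a dark wooden handle 36 mm (x) x 16 mm (y) x 50 mm tall (from 80 to 130 mm above the origin). Grip the handle across the 16 mm (along its y). The same either way round. Mass about 0.12 kg.
- stand: Fixed plywood block 70 x 60 x 95 mm holding the gauge in a 24 x 13.6 mm through slot at its centre, long side along its x; the handle's underside rests on its top, 95 mm up. Origin at the centre of its underside.
- sander: Slat sander, fixed: a dark bed 140 mm (x) x 260 mm (y) x 30 mm with a grey head and motor on its +y end, which carries the left sprung plate; highest point 128 mm above the table. Origin at the centre of the bed's underside; the gap's normal is its y axis.
- head: The sander's other grey head, fixed on the bed's -y end, carrying the right sprung plate. Origin on the bed's top (30 mm above the table) below the right plate's inner face at rest; same axes as the sander.
- plate_l_edge (a point): On the left (+y) steel plate: middle of the upper edge of its inner face, 119 mm above the table, where the flat upright face begins. Above it the plate is bevelled outwards at 45 degrees for 6 mm, up to its top at 125 mm. The plate is 60 mm long along x, its face goes down 78 mm, with 11 mm free below it down to the bed. Axes as the sander's (x along the gap, y across, z up); moves with the plate.
- plate_r_edge (a point): The same point on the right (-y) plate, opposite the left one. The gap between the two points is 4.5 to 7 mm at rest, and the middle between them is the place for the blade.
- plate_l (a joint): How far the left plate has yielded outwards, m: 0 at rest, stop at 0.004, spring 4000 N/m. Pushing the blade down takes several newtons when snug.
- plate_r (a joint): The same for the right plate.
- sandblock: Bystander to leave alone: cork sanding block, 65 x 110 x 35 mm.
- solventcan: Bystander to leave alone: closed metal can, 60 mm across, 110 mm tall.
- brush: Bystander to leave alone: brush lying flat, 160 mm long.
- fillerjar: Bystander to leave alone: jar, 60 mm across, 70 mm tall.
- sample: Bystander to leave alone: yellow lacquered wooden sample cube with bumps on top, about 50 mm.
- screwdriver: Bystander to leave alone: screwdriver lying flat.

How it is judged:
By the outcome, as a careful person would: the job done as asked, in the order asked, and still so for the second after the job is handed in, while the arm keeps its last pose, push and grip.
It also fails if it takes over 61 s, if anything falls off the work surface, if the arm or the gripper's body presses on something with over 40 N, if the wrist force passes 120 N, or if a joint passes its speed limit or range.

### The arm

A 6-joint arm with a two-finger parallel gripper is mounted at the origin on the work surface. World frame = base frame: x ahead of the robot, y to its left, z up, the work surface at z = 0. Lengths are in m, angles in rad, forces in N, time in s.
With the tool pointing down it reaches from about 0.275 to 0.775 m from the base axis. Payload 14.6 kg.
Tool frame: the origin (TCP) lies on the centre line of the jaws, within the pads' length; the fingertips stand bot.tip_extent ahead of it and the grasp point (between the pads) lies 6 mm ahead of it (bot.tip_extent is the distance from the TCP to the fingertips, in m); y points along the fingers, x is the direction in which the jaws open and shut, and the axes are right-handed (so a half turn about y gives the same grasp; the last joint's range is limited). The gripper opens to 85 mm and grips with 20 to 120 N. Pads are 22 mm wide; open, the fingers measure 114 mm over their backs; the gripper's body (76 mm by 85 mm) begins 54 mm behind the grasp point. The pads swing forward as they close: fully open they stand 13 mm farther back than shut.
Start: joints at [-1.304, 0.263, -0.048, 1.259, 0, 1.415], TCP at [0.215, -0.479, 0.256] pointing down, gripper open.
Joint ranges: [-2.65, 2.65], [-0.89, 1.7], [-1.18, 1.37], [-2.13, 2.11], [-1.35, 1.29], [-3.14, 3.14]. Speed limits (rad/s): [1.89, 1.89, 2.57, 2.79, 3.14, 3.14].

### API

Orientations are given as [roll, pitch, yaw] about the fixed x, y, z axes, in that order (R = Rz(yaw) Ry(pitch) Rx(roll)).
In Python, from workcell import bot gives the robot as it stands.
- The arm moves only by the tool drive_tool, never from a script. Its argument "plan" is a list of rows, each an object with "grip": the opening, from 0 (shut) to 1 (fully open); "offset": the shift along the tool's x, y, z in m, a list of three; "rot": the turn, a rotation vector about the tool's x, y, z in degrees, a list of three. In form: [{"grip": grip, "offset": [x, y, z], "rot": [ax, ay, az]}, ...]. A call has 1 to 20 rows; each row shifts and turns the pose as measured when the row begins, along the tool's axes as they then stand; what a row does not reach is not made up. A row lasts 1/12 s, in which the tool goes at most 41.7 mm and 7.16 degrees, less where a joint would pass 70% of its speed; a pose out of reach is approached as far as the arm can. A call is refused whole if a number of a shift passes 0.0417 or a number of a turn 7.16, either way. A call with a gripper value outside its range is refused whole. The fingers move at their own pace and stop on an object; "newtons" is the grip in N (left out, the last holds). Time passes only in rows, so rows that do not move let the fingers close. It gives the time, the measured TCP pose, the force and the opening at its end, in the units of the state.
- bot.state(): the state, without advancing time (a new reading comes with each control period).
- bot.camera(name): name is "scene" or "top"; returns the picture (480x640x3 uint8, red, green, blue); there is no depth.
- bot.camera_info(name): a dict with "fx", "fy", "cx", "cy" (pixels), "D" ([k1, k2, p1, p2, k3] as OpenCV has them; the pictures are not rectified), "position" and "orientation" of the camera in the world. Camera axes: x right, y down, z forward; pixel columns grow to the right and rows downward; lengths in m; the calibration is good to about 2 mm. A picture is of the moment at which its call begins. camera_info takes no time and is no camera call.
- bot.finish_job(): hands the job in, once; it reports no verdict.
Trained networks look in the newest picture that a camera, given by its name, has taken for a name from the list of things; names that differ only in an ending like _2 or _b are one class to them, and where a whole thing is asked for, a point or a joint stands for the part that bears it (a point fixed in the world has none). Each returns a list of dicts, best first, with "p" (0 to 1); they miss things now and then, are a little off and sometimes report something else, mostly with a low value. They report only what shows in the picture. A call takes as long as a camera call.
- bot.boxes_of(name, camera): "position" ([x, y, z] in m, in world coordinates, good to about 4 mm: the middle of the surface that is visible of it).
- bot.cut_out(name, camera): "mask" (480x640 bool, what is visible of it).
The state is a dict: "time": time; "joints": joint angles; "joint_vel": joint speeds; "joint_efforts": joint torques, N m; "tcp_pos": TCP position; "tcp_rot": TCP orientation; "ft_force": force on the tool from outside, world axes, zero at the start; "wrist_torque": the same for the moment, N m; "finger_gap": finger opening in m.
Only numpy, scipy, OpenCV 4.12 (cv2) and the standard library are available. Lean on these libraries where they do the work, as an engineer would, in place of code of your own. Each camera call takes 0.05 s, during which the arm holds its last target. There are 200 camera calls.

## Working session

There is one attempt and no reset: what is moved stays moved. The work goes in short steps, Python scripts to look and compute and a tool call to move; the robot and the scene stay as the last step left them, time stands still between calls to the robot, and variables do not carry over. Pictures are saved under pics/ and viewed, about 8 in all and at most 12, crops included, and the job is handed in when it is done.

Besides the shell and the picture viewer there is one more tool, called after ">>>" by a JSON object that holds its "op" and its "data", one argument or row to a line. drive_tool: Moves the arm, as the interface text tells. Its arguments: {"type":"object","properties":{"plan":{"type":"array"},"newtons":{"type":"number"}},"required":["plan"]}

```bash
ls; mkdir -p pics; python3 - <<'E'
from workcell import bot
import cv2,numpy as np
print(bot.state(), bot.tip_extent)
for c in("scene","top"):
    im=bot.camera(c); cv2.imwrite(f"pics/{c}0.png",im[:,:,::-1]); print(c,bot.camera_info(c))
    for n in("key","keyrack","keyway","gauge","stand","sander","head","plate_l_edge","plate_r_edge"):
        try:
            for r in bot.boxes_of(n,c)[:2]: print(n,np.round(r["position"],4),round(r["p"],2))
        except Exception as e: print(n,e)
E
```

```text
pics
{'time': 0.0, 'joints': array([-1.30428353e+00,  2.63543639e-01, -4.89570163e-02,  1.25938370e+00,
        7.16003448e-06,  1.41545944e+00]), 'joint_vel': array([-6.27571068e-04,  2.15666377e-05,  8.53883400e-04, -4.23318058e-04,
       -1.49665623e-03, -1.67485334e-03]), 'joint_efforts': array([-2.37560162e-03, -6.37611151e+01,  3.84570765e+01,  1.37867202e-02,
       -1.92581620e-04, -6.80776694e-06]), 'tcp_pos': array([ 0.21487338, -0.47874074,  0.25580697]), 'tcp_rot': array([-1.57062092e+00,  1.07381633e-03, -1.14894655e+00]), 'ft_force': array([-0.29753497, -0.15501133,  0.13094995]), 'wrist_torque': array([ 0.02575177,  0.02857733, -0.0277444 ]), 'finger_gap': 0.0854819667960121} 0.025
scene {'fx': 439.05398483014363, 'fy': 439.05398483014363, 'cx': 319.2478576644874, 'cy': 243.01360738908696, 'D': array([-0.03206386,  0.        ,  0.        ,  0.        ,  0.        ]), 'position': array([1.24738596, 0.23459288, 0.57997414]), 'orientation': array([-2.11529205, -0.01962529,  1.87749094])}
key [ 0.4506 -0.2445  0.0771] 0.56
keyrack [ 0.4495 -0.2419  0.0799] 0.75
keyrack [ 
[... 511 characters left out ...]
2165, 'D': array([-0.03800028,  0.        ,  0.        ,  0.        ,  0.        ]), 'position': array([0.38455   , 0.00722487, 1.17167944]), 'orientation': array([-3.02449032, -0.01628026, -1.57535581])}
key [ 0.5662 -0.3871  0.0496] 0.55
key [ 0.6395 -0.0557  0.1197] 0.4
keyrack [ 0.4452 -0.2319  0.0639] 0.74
keyrack [0.5097 0.3967 0.0691] 0.46
keyway [0.4667 0.2665 0.0692] 0.73
keyway [ 0.6348 -0.0341  0.1187] 0.41
sander [ 0.6181 -0.0158  0.0292] 0.75
sander [ 0.6418 -0.0386  0.1239] 0.62
head [ 0.6523 -0.0918  0.112 ] 0.78
head [ 0.6213 -0.0166  0.0321] 0.64
plate_l_edge [ 0.635  -0.0335  0.1186] 0.61
plate_l_edge [ 0.3231 -0.1274  0.0239] 0.35
plate_r_edge [ 0.6417 -0.0523  0.1159] 0.8
```

View pics/scene0.png

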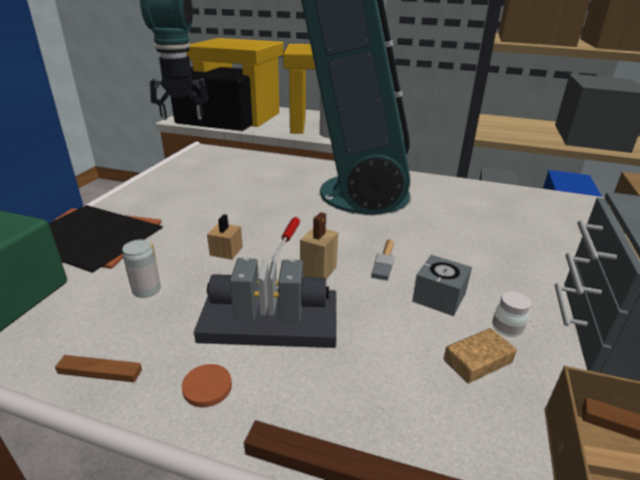

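View pics/top0.png

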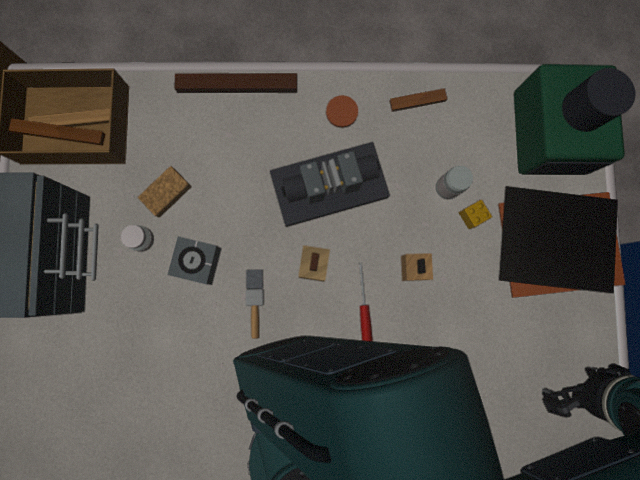

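Scene view: the rack with the key is at (224,236), the stand with the gauge at (319,245), the switch at (443,282) and the sander at (268,300). In the top view they are at (418,266), (315,263), (195,260) and (330,184). Next I'll get sharper crops and masks.

```bash
cat > h.py <<'E'
from workcell import bot
import numpy as np, cv2
from scipy.spatial.transform import Rotation as Ro
def cam(c):
    i=bot.camera_info(c); K=np.array([[i['fx'],0,i['cx']],[0,i['fy'],i['cy']],[0,0,1]])
    return K,np.array(i['D']),Ro.from_euler('xyz',i['orientation']).as_matrix(),np.array(i['position'])
def ray(c,uv):
    K,D,R,p=cam(c); q=cv2.undistortPoints(np.array([[uv]],float),K,D)[0,0]
    return p,R@np.array([q[0],q[1],1])
def at_z(c,uv,z):
    p,d=ray(c,uv); return p+d*(z-p[2])/d[2]
def proj(c,P):
    K,D,R,p=cam(c); P=np.atleast_2d(P).astype(float)
    return cv2.projectPoints((P-p)@R,np.zeros(3),np.zeros(3),K,D)[0][:,0]
def crop(im,cx,cy,w,h,s):
    x,y=int(cx-w/2),int(cy-h/2)
    return cv2.resize(im[y:y+h,x:x+w,::-1],None,fx=s,fy=s,interpolation=cv2.INTER_CUBIC),(x,y)
def st():
    s=bot.state(); print(round(s['time'],2),'tcp',np.round(s['tcp_pos'],4),'rot',np.round(np.degrees(s['tcp_rot']),2),'F',np.round(s['ft_force'],1),'T',np.round(s['wrist_torque'],2),'gap',round(s['finger_gap'],4)); return s
E
python3 - <<'E'
from h import *
im=bot.camera("top"); 
# normalise contrast
L=np.clip(im.astype(float)*1.8,0,255).astype(np.uint8)
a=[crop(L,418,266,50,37,8)[0],crop(L,315,263,50,37,8)[0],crop(L,195,260,50,37,8)[0],crop(L,330,176,50,37,8)[0]]
a=[x[:296,:400] for x in a]
cv2.imwrite("pics/c1.png",np.vstack([np.hstack(a[:2]),np.hstack(a[2:])]))
def rect(n,z):
    for r in bot.cut_out(n,"top")[:3]:
        m=r["mask"].astype(np.uint8); c=max(cv2.findContours(m,0,2)[0],key=cv2.contourArea); b=cv2.minAreaRect(c)
        P=np.array([at_z("top",q,z)[:2] for q in cv2.boxPoints(b)])
        e=[P[1]-P[0],P[2]-P[1]]
        print(n,round(r["p"],2),'px',np.round(b[0],1),'c',np.round(P.mean(0),4),'sz',[round(np.linalg.norm(v)*1e3,1) for v in e],'ang',[round(np.degrees(np.arctan2(v[1],v[0])),1) for v in e])
for n,z in(("key",.096),("keyrack",.06),("gauge",.145),("stand",.095),("keyway",.07),("sander",.03),("plate_l_edge",.125),("plate_r_edge",.125),("head",.12)): rect(n,z)
E
```

```text
key 0.67 px [334.7 175.1] c [ 0.6457 -0.0556] sz [np.float64(22.3), np.float64(76.5)] ang [np.float64(-77.9), np.float64(-169.1)]
key 0.65 px [420.5 265. ] c [ 0.4438 -0.2424] sz [np.float64(15.5), np.float64(30.8)] ang [np.float64(-90.2), np.float64(178.3)]
keyrack 0.61 px [416.  266.5] c [ 0.4425 -0.2405] sz [np.float64(68.8), np.float64(61.3)] ang [np.float64(-90.2), np.float64(178.2)]
keyrack 0.37 px [363.2 301.3] c [ 0.3656 -0.1191] sz [np.float64(26.7), np.float64(175.6)] ang [np.float64(-84.5), np.float64(-175.2)]
stand 0.9 px [314.  262.7] c [ 0.45   -0.0085] sz [np.float64(75.9), np.float64(60.3)] ang [np.float64(-9.0), np.float64(-99.2)]
stand 0.68 px [326.4 177. ] c [ 0.6416 -0.037 ] sz [np.float64(17.7), np.float64(74.6)] ang [np.float64(-74.7), np.float64(-165.8)]
keyway 0.81 px [192.  259.5] c [0.4594 0.2643] sz [np.float64(35.9), np.float64(38.1)] ang [np.float64(-90.1), np.float64(-178.8)]
sander 0.63 px [329.6 183.4] c [ 0.6423 -0.0476] sz [np.float64(258.1), np.float64(143.8)] ang [np.float64(-73.8), np.float64(-165.7)]
sander 0.3 px [314.2 262.9] c [ 0.4534 -0.0098
[... 332 characters left out ...]
t64(-74.7), np.float64(-165.8)]
plate_r_edge 0.73 px [334.3 174.7] c [ 0.6396 -0.053 ] sz [np.float64(21.1), np.float64(72.2)] ang [np.float64(-76.3), np.float64(-167.5)]
plate_r_edge 0.4 px [353.8 170.5] c [ 0.649  -0.0958] sz [np.float64(109.4), np.float64(90.3)] ang [np.float64(-76.2), np.float64(-168.0)]
head 0.8 px [354.3 170. ] c [ 0.6515 -0.0974] sz [np.float64(107.2), np.float64(88.3)] ang [np.float64(-77.1), np.float64(-168.9)]
head 0.69 px [192.1 259.2] c [0.4567 0.2524] sz [np.float64(37.9), np.float64(35.8)] ang [np.float64(-63.2), np.float64(-152.5)]
head 0.51 px [453.4 182.4] c [ 0.6238 -0.3154] sz [np.float64(90.3), np.float64(57.5)] ang [np.float64(-56.6), np.float64(-148.4)]
```

View pics/c1.png

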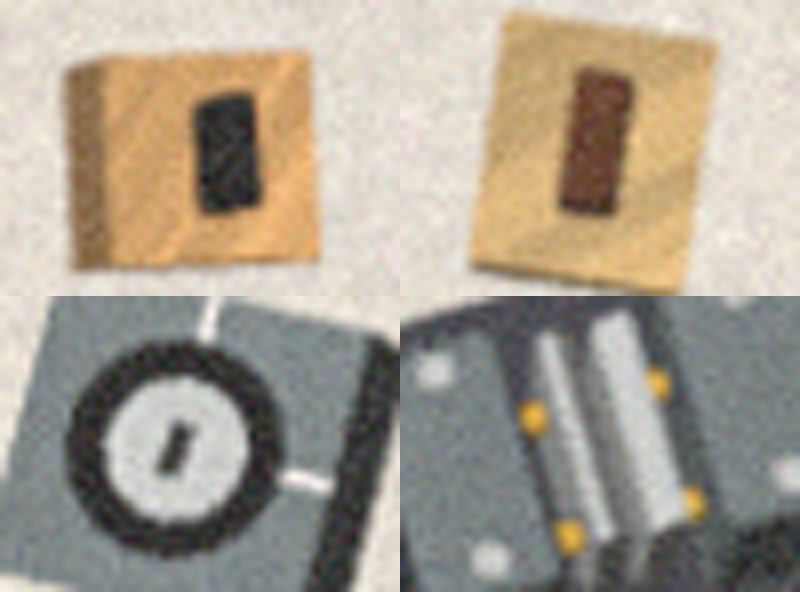

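The crops show the key head near crop (228,154), the handle at (196,142), and the keyway at (177,153) with its slot about 27° clockwise of +x. The dial marks sit at 13.5° and 104°. The sander plates slope about 15°.

```bash
cat >> h.py <<'E'
def cp(x0,y0,s,pts,z,c="top"):
    return np.array([at_z(c,((x+.5)/s-.5+x0,(y+.5)/s-.5+y0),z)[:2] for x,y in pts])
def ang(v): return np.degrees(np.arctan2(v[1],v[0]))
E
python3 - <<'E'
from h import *
def quad(n,P):
    print(n,'c',P.mean(0).round(4),'sides',[(round(np.linalg.norm(P[(i+1)%4]-P[i])*1e3,1),round(ang(P[(i+1)%4]-P[i]),1)) for i in range(4)])
quad('rack',cp(393,247,8,[(105,55),(310,52),(322,260),(108,268)],.06))
quad('key',cp(393,247,8,[(212,98),(252,93),(260,208),(220,212)],.096))
quad('stand',cp(290,244,8,[(108,12),(318,42),(285,290),(72,268)],.095))
quad('handle',cp(290,244,8,[(178,68),(234,74),(213,214),(158,210)],.145))
P=cp(170,241,8,[(177,153),(190,129),(165,178),(208,24),(308,186)],.07)
print('keyway',P[0],ang(P[1]-P[2]),(P[1]+P[2])/2,'marks',ang(P[3]-P[0]),ang(P[4]-P[0]))
# two-camera check for key & keyway using boxes
im=bot.camera("scene"); cv2.imwrite("pics/s1.png",np.vstack([np.hstack([crop(im,224,236,50,37,8)[0],crop(im,319,240,50,37,8)[0]]),np.hstack([crop(im,443,276,50,37,8)[0],crop(im,268,290,50,37,8)[0]])]))
im=bot.camera("top"); cv2.imwrite("pics/sand.png",crop(im,330,178,40,30,20)[0])
E
```

```text
rack c [ 0.4427 -0.2472] sides [(np.float64(58.8), np.float64(-89.4)), (np.float64(59.1), np.float64(-178.5)), (np.float64(61.1), np.float64(91.8)), (np.float64(60.4), np.float64(-0.6))]
key c [ 0.4424 -0.2459] sides [(np.float64(11.2), np.float64(-83.2)), (np.float64(31.6), np.float64(-177.7)), (np.float64(11.1), np.float64(95.3)), (np.float64(31.3), np.float64(2.4))]
stand c [ 0.45   -0.0085] sides [(np.float64(58.3), np.float64(-98.3)), (np.float64(68.5), np.float64(172.0)), (np.float64(58.4), np.float64(83.9)), (np.float64(70.8), np.float64(-8.1))]
handle c [ 0.4499 -0.0078] sides [(np.float64(14.7), np.float64(-96.3)), (np.float64(37.0), np.float64(171.2)), (np.float64(14.4), np.float64(85.6)), (np.float64(37.5), np.float64(-8.2))]
keyway [0.45896432 0.2649608 ] -25.96312359606005 [0.45882858 0.2648157 ] marks -12.205986290175563 -104.20603706745888
```

View pics/s1.png

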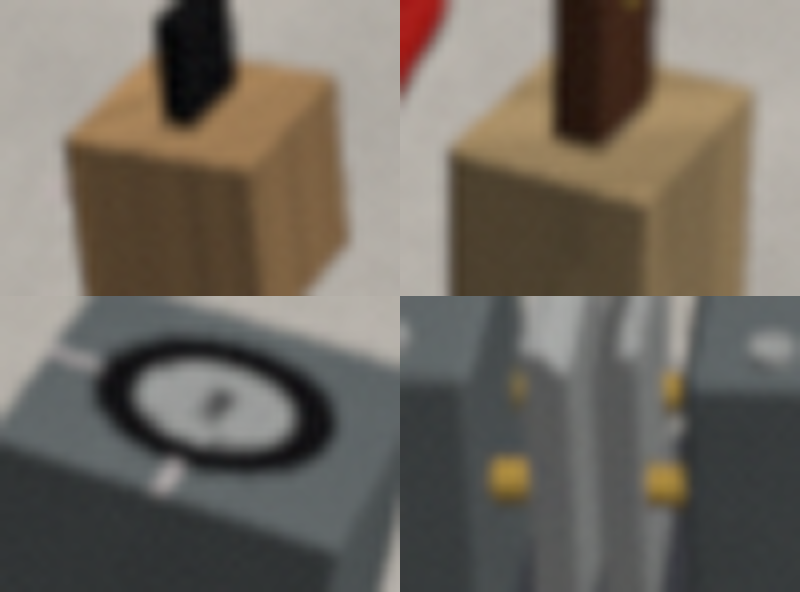

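View pics/sand.png

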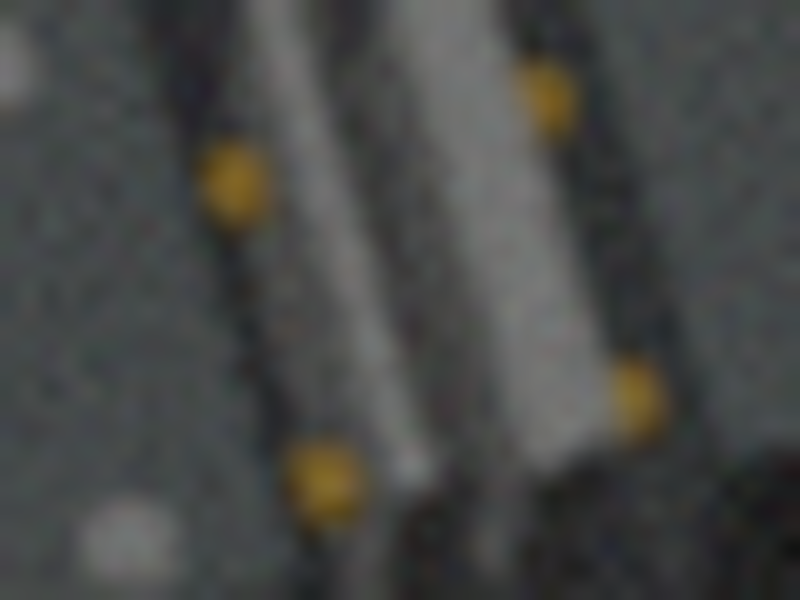

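```bash
cat >> h.py <<'E'
def d(target,yaw):
    s=bot.state(); R=Ro.from_euler('xyz',s['tcp_rot']).as_matrix()
    Rt=Ro.from_euler('xyz',[-90,0,yaw],degrees=True).as_matrix()
    o=R.T@(np.array(target)-s['tcp_pos']); r=np.degrees(Ro.from_matrix(R.T@Rt).as_rotvec())
    print('offset mm',np.round(o*1e3,2),'|',round(np.linalg.norm(o)*1e3,1),'rot deg',np.round(r,2),'F',np.round(s['ft_force'],1))
E
python3 - <<'E'
from h import *
st(); 
Q=cp(310,163,20,[(280,335),(590,250),(442,292),(235,185),(325,485),(545,100),(635,400)],.122)
print(Q[:3].round(4),'x dir',ang(Q[3]-Q[4]),ang(Q[5]-Q[6]),'y dir',ang(Q[0]-Q[1]))
d([.4425,-.2465,.2],91)
E
```

```text
1.6 tcp [ 0.2149 -0.479   0.2563] rot [-90.    -0.   -65.83] F [-0.4  0.5  0.1] T [ 0.06 -0.   -0.05] gap 0.0855
[[ 0.63   -0.0296]
 [ 0.6394 -0.0635]
 [ 0.6348 -0.0473]] x dir 16.016081925502963 15.79919479028887 y dir 105.58734904811762
offset mm [-118.95   56.29  302.81] | 330.2 rot deg [   0.   -156.83    0.  ] F [-0.4  0.5  0.1]
```

>>> {"op": "drive_tool", "data": {
  "plan": [
    {"grip":1,"offset":[0,0,0],"rot":[0,-7.1,0]},
    {"grip":1,"offset":[0,0,0],"rot":[0,-7.1,0]},
    {"grip":1,"offset":[0,0,0],"rot":[0,-7.1,0]},
    {"grip":1,"offset":[0,0,0],"rot":[0,-7.1,0]},
    {"grip":1,"offset":[0,0,0],"rot":[0,-7.1,0]},
    {"grip":1,"offset":[0,0,0],"rot":[0,-7.1,0]},
    {"grip":1,"offset":[0,0,0],"rot":[0,-7.1,0]},
    {"grip":1,"offset":[0,0,0],"rot":[0,-7.1,0]},
    {"grip":1,"offset":[0,0,0],"rot":[0,-7.1,0]},
    {"grip":1,"offset":[0,0,0],"rot":[0,-7.1,0]},
    {"grip":1,"offset":[0,0,0],"rot":[0,-7.1,0]},
    {"grip":1,"offset":[0,0,0],"rot":[0,-7.1,0]},
    {"grip":1,"offset":[0,0,0],"rot":[0,-7.1,0]},
    {"grip":1,"offset":[0,0,0],"rot":[0,-7.1,0]},
    {"grip":1,"offset":[0,0,0],"rot":[0,-7.1,0]},
    {"grip":1,"offset":[0,0,0],"rot":[0,-7.1,0]},
    {"grip":1,"offset":[0,0,0],"rot":[0,-7.1,0]},
    {"grip":1,"offset":[0,0,0],"rot":[0,-7.1,0]},
    {"grip":1,"offset":[0,0,0],"rot":[0,-7.1,0]},
    {"grip":1,"offset":[0,0,0],"rot":[0,-7.1,0]}
  ]
}}

```text
time: 3.27
tcp_pos: [0.2149, -0.479, 0.2563]
tcp_rot: [-1.571, 0.0, 1.353]
ft_force: [-0.4, 0.4, 0.2]
finger_gap: 0.0856
```

```bash
python3 - <<'E'
from h import *
d([.4425,-.2465,.16],91)
E
```

```text
offset mm [ 276.23   96.29 -171.85] | 339.3 rot deg [  0.  -13.5  -0. ] F [-0.4  0.4  0.2]
```

>>> {"op": "drive_tool", "data": {
  "plan": [
    {"grip":1,"offset":[0.0276,0.0096,-0.0172],"rot":[0,0,0]},
    {"grip":1,"offset":[0.0276,0.0096,-0.0172],"rot":[0,0,0]},
    {"grip":1,"offset":[0.0276,0.0096,-0.0172],"rot":[0,0,0]},
    {"grip":1,"offset":[0.0276,0.0096,-0.0172],"rot":[0,0,0]},
    {"grip":1,"offset":[0.0276,0.0096,-0.0172],"rot":[0,0,0]},
    {"grip":1,"offset":[0.0276,0.0096,-0.0172],"rot":[0,0,0]},
    {"grip":0.8,"offset":[0.0276,0.0096,-0.0172],"rot":[0,0,0]},
    {"grip":0.6,"offset":[0.0276,0.0096,-0.0172],"rot":[0,0,0]},
    {"grip":0.6,"offset":[0.0276,0.0096,-0.0172],"rot":[0,0,0]},
    {"grip":0.6,"offset":[0.0276,0.0096,-0.0172],"rot":[0,-6.75,0]},
    {"grip":0.6,"offset":[0,0,0],"rot":[0,-6.75,0]}
  ]
}}

```text
time: 4.18
tcp_pos: [0.4486, -0.2364, 0.1558]
tcp_rot: [-1.572, 0.005, 1.599]
ft_force: [-0.4, -0.3, -0.7]
finger_gap: 0.0512
```

```bash
python3 - <<'E'
from h import *
st();d([.4425,-.2465,.091],91)
im=bot.camera("scene"); cv2.imwrite("pics/s2.png",crop(im,224,200,100,75,8)[0])
E
```

```text
4.18 tcp [ 0.4486 -0.2364  0.1558] rot [-90.09   0.26  91.59] F [-0.4 -0.3 -0.7] T [-0.03  0.    0.01] gap 0.0512
offset mm [-9.65 64.84  6.46] | 65.9 rot deg [ 0.09  0.59 -0.26] F [-0.4 -0.3 -0.7]
```

View pics/s2.png

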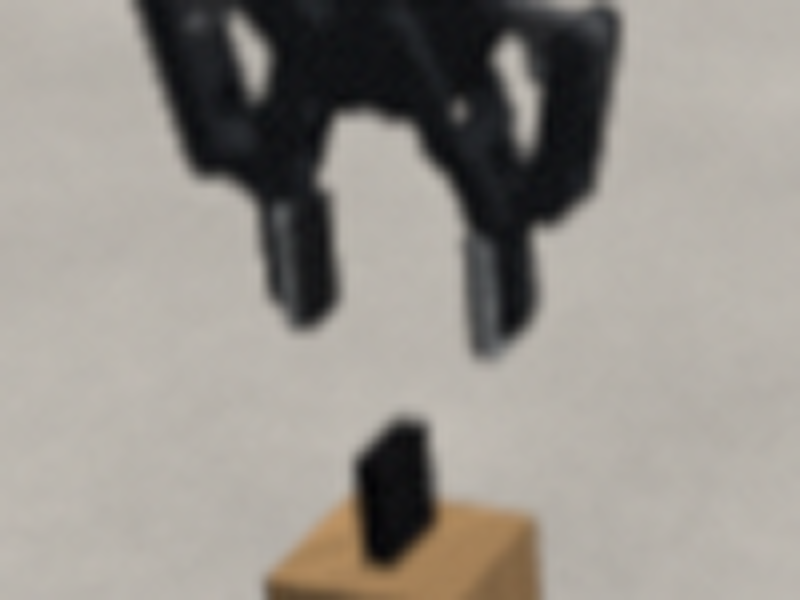

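The fingers hang over the key, which stands at crop (398,490). Next I descend with the correction and close.

>>> {"op": "drive_tool", "data": {
  "plan": [
    {"grip":0.5,"offset":[-0.0097,0.005,0.0065],"rot":[0,0.6,-0.25]},
    {"grip":0.5,"offset":[0,0.015,0],"rot":[0,0,0]},
    {"grip":0.5,"offset":[0,0.015,0],"rot":[0,0,0]},
    {"grip":0.5,"offset":[0,0.015,0],"rot":[0,0,0]},
    {"grip":0.5,"offset":[0,0.01,0],"rot":[0,0,0]},
    {"grip":0.5,"offset":[0,0,0],"rot":[0,0,0]}
  ]
}}

```text
time: 4.73
tcp_pos: [0.4414, -0.2504, 0.0959]
tcp_rot: [-1.575, 0.004, 1.583]
ft_force: [0.2, -0.1, -0.3]
finger_gap: 0.0423
```

```bash
python3 - <<'E'
from h import *
st();d([.4425,-.2465,.091],91)
E
```

```text
4.73 tcp [ 0.4414 -0.2504  0.0959] rot [-90.22   0.23  90.71] F [ 0.2 -0.1 -0.3] T [ 0.02 -0.03  0.02] gap 0.0423
offset mm [ 3.9   4.93 -1.16] | 6.4 rot deg [ 0.21 -0.29 -0.23] F [ 0.2 -0.1 -0.3]
```

>>> {"op": "drive_tool", "data": {
  "plan": [
    {"grip":0.45,"offset":[0.0039,0.002,-0.0012],"rot":[0.2,-0.3,-0.2]},
    {"grip":0.45,"offset":[0,0.0025,0],"rot":[0,0,0]},
    {"grip":0.45,"offset":[0,0,0],"rot":[0,0,0]}
  ]
}}

```text
time: 4.98
tcp_pos: [0.4423, -0.2474, 0.0924]
tcp_rot: [-1.571, 0.001, 1.583]
ft_force: [0.5, 0.2, 0.9]
finger_gap: 0.0385
```

```bash
python3 - <<'E'
from h import *
st();d([.4425,-.2465,.091],91)
E
```

```text
4.98 tcp [ 0.4423 -0.2474  0.0924] rot [-9.003e+01  5.000e-02  9.071e+01] F [0.5 0.2 0.9] T [ 0.   -0.01  0.03] gap 0.0385
offset mm [ 0.91  1.42 -0.2 ] | 1.7 rot deg [ 0.03 -0.29 -0.05] F [0.5 0.2 0.9]
```

>>> {"op": "drive_tool", "data": {
  "plan": [
    {"grip":0.3,"offset":[0.0009,0,0],"rot":[0,0,0]},
    {"grip":0,"offset":[0,0,0],"rot":[0,0,0]},
    {"grip":0,"offset":[0,0,0],"rot":[0,0,0]},
    {"grip":0,"offset":[0,0,0],"rot":[0,0,0]},
    {"grip":0,"offset":[0,0,0],"rot":[0,0,0]},
    {"grip":0,"offset":[0,0,0],"rot":[0,0,0]}
  ],
  "newtons": 40
}}

```text
time: 5.48
tcp_pos: [0.4431, -0.2471, 0.0943]
tcp_rot: [-1.574, 0.003, 1.582]
ft_force: [-0.8, -0.2, -1.2]
finger_gap: 0.0099
```

>>> {"op": "drive_tool", "data": {
  "plan": [
    {"grip":0,"offset":[0,-0.006,0],"rot":[0,0,0]},
    {"grip":0,"offset":[0,-0.008,0],"rot":[0,0,0]},
    {"grip":0,"offset":[0,-0.012,0],"rot":[0,0,0]},
    {"grip":0,"offset":[0,-0.02,0],"rot":[0,0,0]},
    {"grip":0,"offset":[0,-0.03,0],"rot":[0,0,0]},
    {"grip":0,"offset":[0,-0.03,0],"rot":[0,0,0]},
    {"grip":0,"offset":[0,-0.03,0],"rot":[0,0,0]},
    {"grip":0,"offset":[0,-0.02,0],"rot":[0,0,0]},
    {"grip":0,"offset":[0,0,0],"rot":[0,0,0]}
  ]
}}

```text
time: 6.23
tcp_pos: [0.4411, -0.2453, 0.2623]
tcp_rot: [-1.573, 0.002, 1.582]
ft_force: [0.7, -0.6, -1.2]
finger_gap: 0.0107
```

```bash
python3 - <<'E'
from h import *
st();d([.459,.265,.25],64)
E
```

```text
6.23 tcp [ 0.4411 -0.2453  0.2623] rot [-90.11   0.12  90.64] F [ 0.7 -0.6 -1.2] T [ 0.01 -0.    0.01] gap 0.0107
offset mm [510.13  11.23 -23.63] | 510.8 rot deg [ 0.14 26.64 -0.09] F [ 0.7 -0.6 -1.2]
```

>>> {"op": "drive_tool", "data": {
  "plan": [
    {"grip":0,"offset":[0.02,0,-0.0015],"rot":[0,0,0]},
    {"grip":0,"offset":[0.034,0,-0.0016],"rot":[0,0,0]},
    {"grip":0,"offset":[0.034,0,-0.0016],"rot":[0,0,0]},
    {"grip":0,"offset":[0.034,0,-0.0016],"rot":[0,0,0]},
    {"grip":0,"offset":[0.034,0,-0.0016],"rot":[0,0,0]},
    {"grip":0,"offset":[0.034,0,-0.0016],"rot":[0,0,0]},
    {"grip":0,"offset":[0.034,0,-0.0016],"rot":[0,0,0]},
    {"grip":0,"offset":[0.034,0,-0.0016],"rot":[0,0,0]},
    {"grip":0,"offset":[0.034,0,-0.0016],"rot":[0,0,0]},
    {"grip":0,"offset":[0.034,0,-0.0016],"rot":[0,0,0]},
    {"grip":0,"offset":[0.034,0,-0.0016],"rot":[0,0,0]},
    {"grip":0,"offset":[0.034,0,-0.0016],"rot":[0,0,0]},
    {"grip":0,"offset":[0.034,0,-0.0016],"rot":[0,0,0]},
    {"grip":0,"offset":[0.034,0,-0.0016],"rot":[0,0,0]},
    {"grip":0,"offset":[0.03,0,-0.0016],"rot":[0,0,0]},
    {"grip":0,"offset":[0,0,0],"rot":[0,6.6,0]},
    {"grip":0,"offset":[0,0,0],"rot":[0,6.6,0]},
    {"grip":0,"offset":[0,0,0],"rot":[0,6.6,0]},
    {"grip":0,"offset":[0,0,0],"rot":[0,6.6,0]},
    {"grip":0,"offset":[0,0,0],"rot":[0,0,0]}
  ]
}}

```text
time: 7.9
tcp_pos: [0.4543, 0.2719, 0.2635]
tcp_rot: [-1.575, 0.001, 1.101]
ft_force: [0.9, -0.0, -0.4]
finger_gap: 0.0102
```

```bash
python3 - <<'E'
from h import *
st();d([.459,.265,.16],64)
E
```

```text
7.9 tcp [0.4543 0.2719 0.2635] rot [-9.025e+01  8.000e-02  6.307e+01] F [ 0.9 -0.  -0.4] T [0.   0.02 0.03] gap 0.0102
offset mm [ -3.89 103.58  -6.92] | 103.9 rot deg [ 0.25 -0.93 -0.08] F [ 0.9 -0.  -0.4]
```

>>> {"op": "drive_tool", "data": {
  "plan": [
    {"grip":0,"offset":[-0.0039,0.01,-0.0069],"rot":[0.2,-0.9,0]},
    {"grip":0,"offset":[0,0.025,0],"rot":[0,0,0]},
    {"grip":0,"offset":[0,0.025,0],"rot":[0,0,0]},
    {"grip":0,"offset":[0,0.025,0],"rot":[0,0,0]},
    {"grip":0,"offset":[0,0.015,0],"rot":[0,0,0]},
    {"grip":0,"offset":[0,0,0],"rot":[0,0,0]},
    {"grip":0,"offset":[0,0,0],"rot":[0,0,0]}
  ]
}}

```text
time: 8.48
tcp_pos: [0.4582, 0.2644, 0.1614]
tcp_rot: [-1.572, -0.0, 1.144]
ft_force: [0.0, -0.1, 1.5]
finger_gap: 0.0105
```

```bash
python3 - <<'E'
from h import *
st();d([.459,.265,.145],64)
im=bot.camera("scene"); im=np.clip(im*1.3,0,255).astype(np.uint8); cv2.imwrite("pics/s3.png",crop(im,443,262,80,60,10)[0])
for n in("key","keyway"):
  for r in bot.boxes_of(n,"scene")[:2]: print(n,r)
E
```

```text
8.48 tcp [0.4582 0.2644 0.1614] rot [-9.008e+01 -2.000e-02  6.556e+01] F [ 0.  -0.1  1.5] T [-0.01  0.02 -0.03] gap 0.0105
offset mm [ 0.85 16.41 -0.47] | 16.4 rot deg [0.08 1.56 0.02] F [ 0.  -0.1  1.5]
key {'position': [0.4733, 0.2573, 0.1358], 'p': 0.75}
keyway {'position': [0.4574, 0.2634, 0.074], 'p': 0.55}
keyway {'position': [0.3339, -0.125, 0.0198], 'p': 0.49}
```

View pics/s3.png

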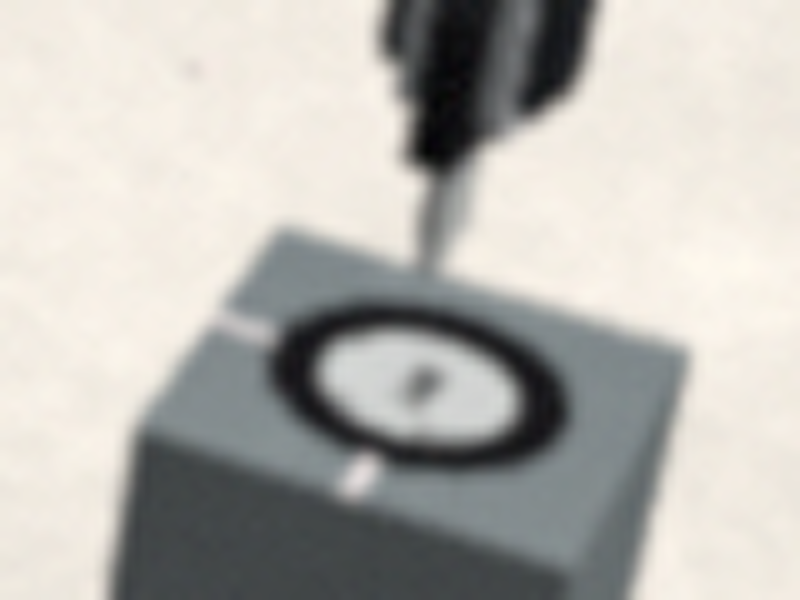

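The key tip shows at crop (430,272) and the slot at (423,383). I'll compare both with their projected positions.

```bash
python3 - <<'E'
from h import *
print(proj("scene",[[.459,.265,.07],[.4582,.2644,.0991],[.4582,.2694,.0991]]), 'meas slot 444.85 269.85; tip 445.55 258.75')
print(at_z("scene",(444.85,269.85),.07),at_z("scene",(445.55,258.75),.0991))
E
```

```text
[[443.99564724 270.23133439]
 [446.11894258 258.14813552]
 [448.63667953 258.59341159]] meas slot 444.85 269.85; tip 445.55 258.75
[0.45699076 0.2665945  0.07      ] [0.46088863 0.2634418  0.0991    ]
```

>>> {"op": "drive_tool", "data": {
  "plan": [
    {"grip":0,"offset":[0.0008,0.004,-0.0005],"rot":[0,1.5,0]},
    {"grip":0,"offset":[0,0.006,0],"rot":[0,0,0]},
    {"grip":0,"offset":[0,0.006,0],"rot":[0,0,0]},
    {"grip":0,"offset":[0,0,0],"rot":[0,0,0]}
  ]
}}

```text
time: 8.97
tcp_pos: [0.4617, 0.2661, 0.1491]
tcp_rot: [-1.578, -0.006, 1.119]
ft_force: [-0.1, -0.4, -1.3]
finger_gap: 0.0103
```

```bash
python3 - <<'E'
from h import *
st();d([.459,.265,.132],64)
E
```

```text
8.97 tcp [0.4617 0.2661 0.1491] rot [-90.41  -0.37  64.11] F [-0.1 -0.4 -1.3] T [-0.04  0.01 -0.01] gap 0.0103
offset mm [-2.22 17.04  2.06] | 17.3 rot deg [0.41 0.11 0.37] F [-0.1 -0.4 -1.3]
```

>>> {"op": "drive_tool", "data": {
  "plan": [
    {"grip":0,"offset":[-0.0022,0.003,0.002],"rot":[0.4,0,0.35]},
    {"grip":0,"offset":[0,0.004,0],"rot":[0,0,0]},
    {"grip":0,"offset":[0,0.004,0],"rot":[0,0,0]},
    {"grip":0,"offset":[0,0,0],"rot":[0,0,0]}
  ]
}}

```text
time: 9.3
tcp_pos: [0.4587, 0.2649, 0.1375]
tcp_rot: [-1.571, -0.0, 1.121]
ft_force: [-0.1, -0.3, -0.9]
finger_gap: 0.0106
```

```bash
python3 - <<'E'
from h import *
st();d([.459,.265,.132],64)
E
```

```text
9.3 tcp [0.4587 0.2649 0.1375] rot [-89.99  -0.    64.22] F [-0.1 -0.3 -0.9] T [ 0.03 -0.03 -0.04] gap 0.0106
offset mm [ 0.21  5.5  -0.2 ] | 5.5 rot deg [-0.01  0.22  0.  ] F [-0.1 -0.3 -0.9]
```

Well aligned, so on down in small steps.

>>> {"op": "drive_tool", "data": {
  "plan": [
    {"grip":0,"offset":[0,0.003,0],"rot":[0,0.2,0]},
    {"grip":0,"offset":[0,0.003,0],"rot":[0,0,0]},
    {"grip":0,"offset":[0,0.003,0],"rot":[0,0,0]},
    {"grip":0,"offset":[0,0,0],"rot":[0,0,0]}
  ]
}}

```text
time: 9.63
tcp_pos: [0.4587, 0.2649, 0.1274]
tcp_rot: [-1.57, -0.0, 1.117]
ft_force: [-0.5, -0.1, -0.5]
finger_gap: 0.0102
```

```bash
python3 - <<'E'
from h import *
st();d([.459,.265,.1043],64)
E
```

```text
9.63 tcp [0.4587 0.2649 0.1274] rot [-89.98  -0.    64.01] F [-0.5 -0.1 -0.5] T [-0.01 -0.04  0.02] gap 0.0102
offset mm [ 0.2  23.11 -0.22] | 23.1 rot deg [-0.02  0.01  0.  ] F [-0.5 -0.1 -0.5]
```

Tip is in by about 5 mm with no force. Next the shank.

>>> {"op": "drive_tool", "data": {
  "plan": [
    {"grip":0,"offset":[0,0.002,0],"rot":[0,0,0]},
    {"grip":0,"offset":[0,0.002,0],"rot":[0,0,0]},
    {"grip":0,"offset":[0,0.002,0],"rot":[0,0,0]},
    {"grip":0,"offset":[0,0.0,0],"rot":[0,0,0]}
  ]
}}

```text
time: 9.97
tcp_pos: [0.4593, 0.2654, 0.1212]
tcp_rot: [-1.571, -0.002, 1.117]
ft_force: [0.7, 0.5, -1.1]
finger_gap: 0.0103
```

```bash
python3 - <<'E'
from h import *
st();d([.459,.265,.1043],64)
E
```

```text
9.97 tcp [0.4593 0.2654 0.1212] rot [-9.001e+01 -9.000e-02  6.402e+01] F [ 0.7  0.5 -1.1] T [ 0.23 -0.04  0.02] gap 0.0103
offset mm [-0.51 16.86  0.06] | 16.9 rot deg [0.01 0.02 0.09] F [ 0.7  0.5 -1.1]
```

>>> {"op": "drive_tool", "data": {
  "plan": [
    {"grip":0,"offset":[0,0.003,0],"rot":[0,0,0]},
    {"grip":0,"offset":[0,0.003,0],"rot":[0,0,0]},
    {"grip":0,"offset":[0,0.003,0],"rot":[0,0,0]},
    {"grip":0,"offset":[0,0.003,0],"rot":[0,0,0]},
    {"grip":0,"offset":[0,0,0],"rot":[0,0,0]}
  ]
}}

```text
time: 10.38
tcp_pos: [0.4593, 0.2655, 0.1078]
tcp_rot: [-1.571, -0.002, 1.117]
ft_force: [0.6, 1.6, -1.8]
finger_gap: 0.0101
```

```bash
python3 - <<'E'
from h import *
st();d([.459,.265,.1043],64)
E
```

```text
10.38 tcp [0.4593 0.2655 0.1078] rot [-90.02  -0.1   64.03] F [ 0.6  1.6 -1.8] T [ 0.35 -0.2   0.04] gap 0.0101
offset mm [-0.55  3.54  0.08] | 3.6 rot deg [0.02 0.03 0.1 ] F [ 0.6  1.6 -1.8]
```

>>> {"op": "drive_tool", "data": {
  "plan": [
    {"grip":0,"offset":[0,0.002,0],"rot":[0,0,0]},
    {"grip":0,"offset":[0,0.002,0],"rot":[0,0,0]},
    {"grip":0,"offset":[0,0.0015,0],"rot":[0,0,0]}
  ]
}}

```text
time: 10.63
tcp_pos: [0.4596, 0.2655, 0.103]
tcp_rot: [-1.572, -0.002, 1.118]
ft_force: [-12.9, -4.8, 46.9]
finger_gap: 0.0104
```

```bash
python3 - <<'E'
from h import *
st();d([.459,.265,.1043],64)
E
```

```text
10.63 tcp [0.4596 0.2655 0.103 ] rot [-90.07  -0.14  64.03] F [-12.9  -4.8  46.9] T [-1.01  2.56 -0.04] gap 0.0104
offset mm [-0.73 -1.26  0.26] | 1.5 rot deg [0.07 0.03 0.14] F [-12.9  -4.8  46.9]
```

>>> {"op": "drive_tool", "data": {
  "plan": [
    {"grip":0,"offset":[-0.0003,-0.0009,0.0004],"rot":[0,0,0]},
    {"grip":0,"offset":[0,0,0],"rot":[0,5,0]},
    {"grip":0,"offset":[0,0,0],"rot":[0,5,0]},
    {"grip":0,"offset":[0,0,0],"rot":[0,5,0]},
    {"grip":0,"offset":[0,0,0],"rot":[0,5,0]}
  ]
}}

```text
time: 11.05
tcp_pos: [0.4595, 0.2658, 0.1046]
tcp_rot: [-1.571, -0.005, 0.758]
ft_force: [-0.3, 0.7, 1.3]
finger_gap: 0.0103
```

```bash
python3 - <<'E'
from h import *
st()
E
```

```text
11.05 tcp [0.4595 0.2658 0.1046] rot [-90.04  -0.28  43.43] F [-0.3  0.7  1.3] T [ 0.23 -0.02  0.07] gap 0.0103
```

>>> {"op": "drive_tool", "data": {
  "plan": [
    {"grip":0,"offset":[0,0.0003,0],"rot":[0,6,0]},
    {"grip":0,"offset":[0,0.0003,0],"rot":[0,6,0]},
    {"grip":0,"offset":[0,0,0],"rot":[0,6,0]},
    {"grip":0,"offset":[0,0,0],"rot":[0,6,0]},
    {"grip":0,"offset":[0,0,0],"rot":[0,6,0]},
    {"grip":0,"offset":[0,0,0],"rot":[0,6,0]},
    {"grip":0,"offset":[0,0,0],"rot":[0,6,0]},
    {"grip":0,"offset":[0,0,0],"rot":[0,5,0]}
  ]
}}

```text
time: 11.72
tcp_pos: [0.4599, 0.2657, 0.1044]
tcp_rot: [-1.568, -0.006, -0.104]
ft_force: [0.6, 0.9, 0.8]
finger_gap: 0.0104
```

```bash
python3 - <<'E'
from h import *
st()
E
```

```text
11.72 tcp [0.4599 0.2657 0.1044] rot [-89.81  -0.32  -5.97] F [0.6 0.9 0.8] T [ 0.07 -0.04  0.03] gap 0.0104
```

>>> {"op": "drive_tool", "data": {
  "plan": [
    {"grip":0,"offset":[0,0.0003,0],"rot":[0,4,0]},
    {"grip":0,"offset":[0,0.0003,0],"rot":[0,3,0]},
    {"grip":0,"offset":[0,0,0],"rot":[0,2,0]}
  ]
}}

```text
time: 11.97
tcp_pos: [0.46, 0.2656, 0.1041]
tcp_rot: [-1.567, -0.006, -0.273]
ft_force: [-0.6, 0.9, 0.7]
finger_gap: 0.0105
```

```bash
python3 - <<'E'
from h import *
st()
E
```

```text
11.97 tcp [0.46   0.2656 0.1041] rot [-89.76  -0.32 -15.67] F [-0.6  0.9  0.7] T [0.07 0.04 0.04] gap 0.0105
```

>>> {"op": "drive_tool", "data": {
  "plan": [
    {"grip":0,"offset":[0,0.0003,0],"rot":[0,2.5,0]},
    {"grip":0,"offset":[0,0.0003,0],"rot":[0,2.5,0]}
  ]
}}

```text
time: 12.13
tcp_pos: [0.46, 0.2656, 0.1038]
tcp_rot: [-1.566, -0.006, -0.365]
ft_force: [-1.2, -1.1, 4.7]
finger_gap: 0.0103
```

```bash
python3 - <<'E'
from h import *
st()
E
```

```text
12.13 tcp [0.46   0.2656 0.1038] rot [-89.72  -0.32 -20.91] F [-1.2 -1.1  4.7] T [-0.    0.27  0.04] gap 0.0103
```

>>> {"op": "drive_tool", "data": {
  "plan": [
    {"grip":0,"offset":[0,0.0002,0],"rot":[0,2.5,0]},
    {"grip":0,"offset":[0,0.0002,0],"rot":[0,2.5,0]}
  ]
}}

```text
time: 12.3
tcp_pos: [0.46, 0.2656, 0.1038]
tcp_rot: [-1.565, -0.006, -0.457]
ft_force: [-0.9, 0.5, 5.2]
finger_gap: 0.0104
```

```bash
python3 - <<'E'
from h import *
st()
E
```

```text
12.3 tcp [0.46   0.2656 0.1038] rot [-89.68  -0.32 -26.16] F [-0.9  0.5  5.2] T [0.01 0.27 0.06] gap 0.0104
```

>>> {"op": "drive_tool", "data": {
  "plan": [
    {"grip":0,"offset":[0,0,0],"rot":[0,2.5,0]},
    {"grip":0,"offset":[0,0,0],"rot":[0,2.5,0]}
  ]
}}

```text
time: 12.47
tcp_pos: [0.46, 0.2654, 0.1039]
tcp_rot: [-1.565, -0.006, -0.548]
ft_force: [-0.2, -0.0, 0.5]
finger_gap: 0.0098
```

```bash
python3 - <<'E'
from h import *
st(); print(bot.state()['joints'].round(3))
im=bot.camera("scene"); im=np.clip(im*1.3,0,255).astype(np.uint8); cv2.imwrite("pics/s4.png",crop(im,443,262,80,60,10)[0])
E
```

```text
12.47 tcp [0.46   0.2654 0.1039] rot [-89.66  -0.32 -31.38] F [-0.2 -0.   0.5] T [-0.15 -0.03  0.56] gap 0.0098
[ 3.700e-01  3.630e-01 -3.380e-01  8.620e-01 -1.000e-03  2.489e+00]
```

View pics/s4.png

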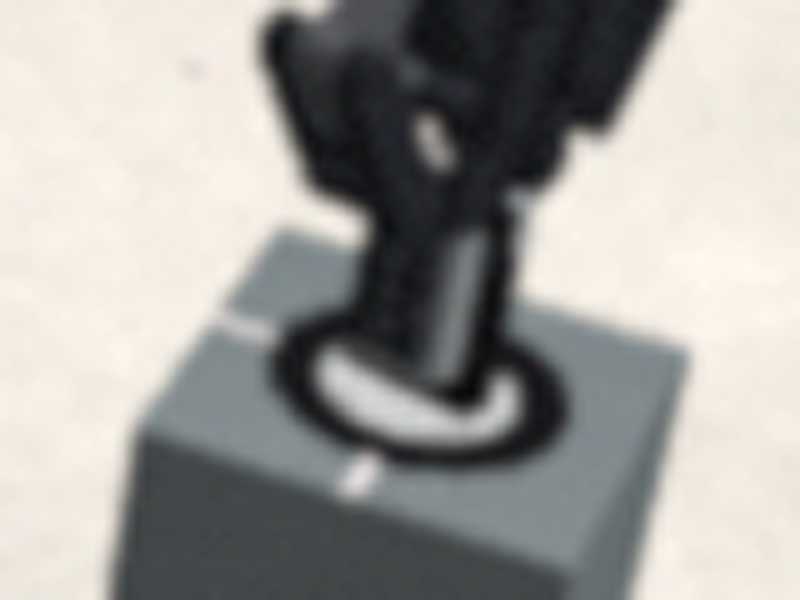

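Torque has jumped to 0.56 N m, so the barrel is at its stop. The head sits on the barrel near crop (440,390). I'll press down gently and then release.

>>> {"op": "drive_tool", "data": {
  "plan": [
    {"grip":0,"offset":[0,0.001,0],"rot":[0,-0.3,0]},
    {"grip":0,"offset":[0,0.0008,0],"rot":[0,0,0]}
  ]
}}

```text
time: 12.68
tcp_pos: [0.4601, 0.2655, 0.1036]
tcp_rot: [-1.564, -0.007, -0.543]
ft_force: [-7.1, -2.4, 19.7]
finger_gap: 0.0103
```

```bash
python3 - <<'E'
from h import *
st()
E
```

```text
12.68 tcp [0.4601 0.2655 0.1036] rot [-89.6   -0.38 -31.1 ] F [-7.1 -2.4 19.7] T [-0.43  1.4   0.39] gap 0.0103
```

>>> {"op": "drive_tool", "data": {
  "plan": [
    {"grip":0.4,"offset":[0,0,0],"rot":[0,0,0]},
    {"grip":0.4,"offset":[0,0,0],"rot":[0,0,0]},
    {"grip":0.4,"offset":[0,0,0],"rot":[0,0,0]},
    {"grip":0.4,"offset":[0,0,0],"rot":[0,0,0]},
    {"grip":0.4,"offset":[0,-0.01,0],"rot":[0,0,0]},
    {"grip":0.4,"offset":[0,-0.02,0],"rot":[0,0,0]},
    {"grip":0.6,"offset":[0,-0.03,0],"rot":[0,0,0]},
    {"grip":0.6,"offset":[0,-0.035,0],"rot":[0,0,0]},
    {"grip":0.6,"offset":[0,-0.035,0],"rot":[0,0,0]},
    {"grip":0.6,"offset":[0,0,0],"rot":[0,0,0]}
  ]
}}

```text
time: 13.52
tcp_pos: [0.4569, 0.2641, 0.2362]
tcp_rot: [-1.57, -0.002, -0.536]
ft_force: [0.5, -0.4, -0.1]
finger_gap: 0.0512
```

```bash
python3 - <<'E'
from h import *
st(); d([.45,-.008,.24],82)
for c in("scene","top"):
    im=bot.camera(c)
    for r in bot.boxes_of("key",c)[:2]: print(c,r)
E
```

```text
13.52 tcp [0.4569 0.2641 0.2362] rot [-89.96  -0.14 -30.71] F [ 0.5 -0.4 -0.1] T [ 0.01  0.01 -0.01] gap 0.0512
offset mm [ 133.06   -3.67 -237.46] | 272.2 rot deg [ 1.1000e-01 -1.1271e+02  1.3000e-01] F [ 0.5 -0.4 -0.1]
scene {'position': [0.4631, 0.2592, 0.0856], 'p': 0.71}
top {'position': [0.4446, -0.2405, 0.0597], 'p': 0.59}
```

>>> {"op": "drive_tool", "data": {
  "plan": [
    {"grip":0.6,"offset":[0.0133,0,-0.0237],"rot":[0,0,0]},
    {"grip":0.6,"offset":[0.0133,0,-0.0237],"rot":[0,0,0]},
    {"grip":0.6,"offset":[0.0133,0,-0.0237],"rot":[0,0,0]},
    {"grip":0.6,"offset":[0.0133,0,-0.0237],"rot":[0,0,0]},
    {"grip":0.6,"offset":[0.0133,0,-0.0237],"rot":[0,0,0]},
    {"grip":0.6,"offset":[0.0133,0,-0.0237],"rot":[0,0,0]},
    {"grip":0.6,"offset":[0.0133,0,-0.0237],"rot":[0,0,0]},
    {"grip":0.6,"offset":[0.0133,0,-0.0237],"rot":[0,0,0]},
    {"grip":0.6,"offset":[0.0133,0,-0.0237],"rot":[0,0,0]},
    {"grip":0.6,"offset":[0.01,0,-0.02],"rot":[0,-7,0]},
    {"grip":0.6,"offset":[0,0,0],"rot":[0,-7,0]},
    {"grip":0.6,"offset":[0,0,0],"rot":[0,-7,0]},
    {"grip":0.6,"offset":[0,0,0],"rot":[0,-7,0]},
    {"grip":0.6,"offset":[0,0,0],"rot":[0,-7,0]},
    {"grip":0.6,"offset":[0,0,0],"rot":[0,-7,0]},
    {"grip":0.6,"offset":[0,0,0],"rot":[0,-7,0]},
    {"grip":0.6,"offset":[0,0,0],"rot":[0,-7,0]},
    {"grip":0.6,"offset":[0,0,0],"rot":[0,-7,0]},
    {"grip":0.6,"offset":[0,0,0],"rot":[0,-7,0]}
  ]
}}

```text
time: 15.3
tcp_pos: [0.4344, -0.0158, 0.2049]
tcp_rot: [-1.539, 0.037, 0.721]
ft_force: [0.4, 0.2, -0.5]
finger_gap: 0.051
```

>>> {"op": "drive_tool", "data": {
  "plan": [
    {"grip":0.6,"offset":[0,0,0],"rot":[0,-7,0]},
    {"grip":0.6,"offset":[0,0,0],"rot":[0,-7,0]},
    {"grip":0.6,"offset":[0,0,0],"rot":[0,-7,0]},
    {"grip":0.6,"offset":[0,0,0],"rot":[0,-7,0]},
    {"grip":0.6,"offset":[0,0,0],"rot":[0,-7,0]},
    {"grip":0.6,"offset":[0,0,0],"rot":[0,-7,0]},
    {"grip":0.6,"offset":[0,0,0],"rot":[0,0,0]}
  ]
}}

```text
time: 15.88
tcp_pos: [0.4294, -0.0148, 0.1957]
tcp_rot: [-1.506, 0.003, 1.477]
ft_force: [-0.6, 0.2, -0.2]
finger_gap: 0.0513
```

```bash
python3 - <<'E'
from h import *
st(); d([.45,-.008,.14],82)
im=bot.camera("top"); cv2.imwrite("pics/t5.png",np.vstack([crop(im,195,260,50,37,8)[0]]))
bot.camera("scene")
for r in bot.boxes_of("gauge","scene")[:2]: print(r)
E
```

```text
15.88 tcp [ 0.4294 -0.0148  0.1957] rot [-86.26   0.17  84.6 ] F [-0.6  0.2 -0.2] T [-0.04 -0.01 -0.01] gap 0.0513
offset mm [  8.9   54.27 -23.46] | 59.8 rot deg [-3.74  2.6  -0.25] F [-0.6  0.2 -0.2]
{'position': [0.4671, 0.0, 0.125], 'p': 0.67}
```

View pics/t5.png

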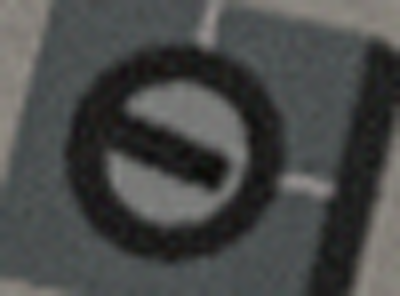

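Top crop: the key head runs from (120,130) to (222,172), past the quarter-turn mark at (308,185), so it is locked at the stop. Next is the gauge.

>>> {"op": "drive_tool", "data": {
  "plan": [
    {"grip":0.6,"offset":[0.003,0,-0.008],"rot":[-1.9,1.3,-0.1]},
    {"grip":0.6,"offset":[0.003,0,-0.008],"rot":[-1.9,1.3,-0.1]},
    {"grip":0.6,"offset":[0.003,0,-0.008],"rot":[0,0,0]},
    {"grip":0.6,"offset":[0,0,0],"rot":[0,0,0]}
  ]
}}

```text
time: 16.37
tcp_pos: [0.4552, -0.0089, 0.1945]
tcp_rot: [-1.573, 0.001, 1.405]
ft_force: [0.9, 0.3, 0.7]
finger_gap: 0.0514
```

```bash
python3 - <<'E'
from h import *
st(); d([.45,-.008,.128],82)
E
```

```text
16.37 tcp [ 0.4552 -0.0089  0.1945] rot [-9.013e+01  9.000e-02  8.052e+01] F [0.9 0.3 0.7] T [-0.01  0.02 -0.  ] gap 0.0514
offset mm [ 0.17 66.51  5.47] | 66.7 rot deg [ 0.13 -1.48 -0.09] F [0.9 0.3 0.7]
```

>>> {"op": "drive_tool", "data": {
  "plan": [
    {"grip":0.6,"offset":[0,0.01,0.0055],"rot":[0.1,-1.5,0]},
    {"grip":0.6,"offset":[0,0.012,0],"rot":[0,0,0]},
    {"grip":0.6,"offset":[0,0.012,0],"rot":[0,0,0]},
    {"grip":0.6,"offset":[0,0.012,0],"rot":[0,0,0]},
    {"grip":0.6,"offset":[0,0.006,0],"rot":[0,0,0]},
    {"grip":0.6,"offset":[0,0,0],"rot":[0,0,0]}
  ]
}}

```text
time: 16.87
tcp_pos: [0.4498, -0.0082, 0.1402]
tcp_rot: [-1.565, 0.002, 1.428]
ft_force: [0.4, -0.4, -0.4]
finger_gap: 0.0511
```

```bash
python3 - <<'E'
from h import *
st(); d([.45,-.008,.128],82)
E
```

```text
16.87 tcp [ 0.4498 -0.0082  0.1402] rot [-89.69   0.13  81.81] F [ 0.4 -0.4 -0.4] T [ 0.01  0.02 -0.01] gap 0.0511
offset mm [ 0.27 12.22 -0.27] | 12.2 rot deg [-0.31 -0.19 -0.13] F [ 0.4 -0.4 -0.4]
```

>>> {"op": "drive_tool", "data": {
  "plan": [
    {"grip":0.5,"offset":[0.0002,0.005,-0.0002],"rot":[-0.3,-0.2,-0.1]},
    {"grip":0.4,"offset":[0,0.005,0],"rot":[0,0,0]},
    {"grip":0.4,"offset":[0,0.001,0],"rot":[0,0,0]},
    {"grip":0.4,"offset":[0,0,0],"rot":[0,0,0]}
  ]
}}

```text
time: 17.2
tcp_pos: [0.4504, -0.0082, 0.1291]
tcp_rot: [-1.571, 0.0, 1.431]
ft_force: [0.0, -0.3, 0.9]
finger_gap: 0.0342
```

```bash
python3 - <<'E'
from h import *
st(); d([.45,-.008,.128],82)
E
```

```text
17.2 tcp [ 0.4504 -0.0082  0.1291] rot [-9.000e+01  2.000e-02  8.198e+01] F [ 0.  -0.3  0.9] T [0.02 0.03 0.05] gap 0.0342
offset mm [0.13 1.11 0.46] | 1.2 rot deg [ 0.   -0.02 -0.02] F [ 0.  -0.3  0.9]
```

>>> {"op": "drive_tool", "data": {
  "plan": [
    {"grip":0,"offset":[0,0,0],"rot":[0,0,0]},
    {"grip":0,"offset":[0,0,0],"rot":[0,0,0]},
    {"grip":0,"offset":[0,0,0],"rot":[0,0,0]},
    {"grip":0,"offset":[0,0,0],"rot":[0,0,0]},
    {"grip":0,"offset":[0,0,0],"rot":[0,0,0]}
  ],
  "newtons": 60
}}

```text
time: 17.62
tcp_pos: [0.4507, -0.0083, 0.13]
tcp_rot: [-1.572, 0.001, 1.431]
ft_force: [0.1, -0.4, -1.5]
finger_gap: 0.0151
```

```bash
python3 - <<'E'
from h import *
st()
E
```

```text
17.62 tcp [ 0.4507 -0.0083  0.13  ] rot [-9.006e+01  3.000e-02  8.196e+01] F [ 0.1 -0.4 -1.5] T [-0.05 -0.01  0.03] gap 0.0151
```

>>> {"op": "drive_tool", "data": {
  "plan": [
    {"grip":0,"offset":[0,-0.008,0],"rot":[0,0,0]},
    {"grip":0,"offset":[0,-0.015,0],"rot":[0,0,0]},
    {"grip":0,"offset":[0,-0.02,0],"rot":[0,0,0]},
    {"grip":0,"offset":[0,-0.025,0],"rot":[0,0,0]},
    {"grip":0,"offset":[0,-0.03,0],"rot":[0,0,0]},
    {"grip":0,"offset":[0,-0.03,0],"rot":[0,0,0]},
    {"grip":0,"offset":[0,-0.02,0],"rot":[0,0,0]},
    {"grip":0,"offset":[0,0,0],"rot":[0,0,0]}
  ]
}}

```text
time: 18.28
tcp_pos: [0.45, -0.0081, 0.2883]
tcp_rot: [-1.573, 0.0, 1.431]
ft_force: [0.2, 0.9, -2.1]
finger_gap: 0.0155
```

```bash
python3 - <<'E'
from h import *
st(); d([.6348,-.0473,.275],105.8)
E
```

```text
18.28 tcp [ 0.45   -0.0081  0.2883] rot [-9.015e+01  2.000e-02  8.196e+01] F [ 0.2  0.9 -2.1] T [ 0.03  0.05 -0.01] gap 0.0155
offset mm [ -13.01   13.83 -188.42] | 189.4 rot deg [  0.14 -23.84  -0.05] F [ 0.2  0.9 -2.1]
```

>>> {"op": "drive_tool", "data": {
  "plan": [
    {"grip":0,"offset":[-0.0015,0,-0.015],"rot":[0,0,0]},
    {"grip":0,"offset":[-0.0015,0,-0.025],"rot":[0,0,0]},
    {"grip":0,"offset":[-0.002,0,-0.03],"rot":[0,0,0]},
    {"grip":0,"offset":[-0.002,0,-0.03],"rot":[0,0,0]},
    {"grip":0,"offset":[-0.002,0,-0.03],"rot":[0,0,0]},
    {"grip":0,"offset":[-0.002,0,-0.025],"rot":[0,0,0]},
    {"grip":0,"offset":[-0.002,0,-0.015],"rot":[0,0,0]},
    {"grip":0,"offset":[0,0,-0.01],"rot":[0,-6,0]},
    {"grip":0,"offset":[0,0,0],"rot":[0,-6,0]},
    {"grip":0,"offset":[0,0,0],"rot":[0,-6,0]},
    {"grip":0,"offset":[0,0,0],"rot":[0,-6,0]},
    {"grip":0,"offset":[0,0,0],"rot":[0,0,0]}
  ]
}}

```text
time: 19.28
tcp_pos: [0.6327, -0.0474, 0.2865]
tcp_rot: [-1.57, -0.0, 1.868]
ft_force: [-0.3, -0.3, -2.9]
finger_gap: 0.0155
```

```bash
python3 - <<'E'
from h import *
st(); d([.6348,-.0473,.26],105.8)
E
```

```text
19.28 tcp [ 0.6327 -0.0474  0.2865] rot [-8.9940e+01 -1.0000e-02  1.0701e+02] F [-0.3 -0.3 -2.9] T [-0.03  0.    0.02] gap 0.0155
offset mm [-0.5  26.47 -2.08] | 26.6 rot deg [-0.06  1.21  0.01] F [-0.3 -0.3 -2.9]
```

>>> {"op": "drive_tool", "data": {
  "plan": [
    {"grip":0,"offset":[-0.0005,0.01,-0.002],"rot":[0,1.2,0]},
    {"grip":0,"offset":[0,0.012,0],"rot":[0,0,0]},
    {"grip":0,"offset":[0,0.008,0],"rot":[0,0,0]},
    {"grip":0,"offset":[0,0,0],"rot":[0,0,0]}
  ]
}}

```text
time: 19.62
tcp_pos: [0.6345, -0.0472, 0.253]
tcp_rot: [-1.569, -0.001, 1.83]
ft_force: [-0.3, -0.4, -1.1]
finger_gap: 0.0155
```

```bash
python3 - <<'E'
from h import *
s=st(); d([.6348,-.0473,.245],105.8)
im=bot.camera("scene"); im=np.clip(im*1.4,0,255).astype(np.uint8); c,o=crop(im,272,262,40,60,20); print(o)
cv2.imwrite("pics/s6.png",cv2.resize(c[200:1000,:],None,fx=.75,fy=.75))
t=s['tcp_pos']-[0,0,.115]
print(proj("scene",[t,[.6348,-.0473,.119],[.6298,-.0654,.119]]))
E
```

```text
19.62 tcp [ 0.6345 -0.0472  0.253 ] rot [-8.9880e+01 -5.0000e-02  1.0486e+02] F [-0.3 -0.4 -1.1] T [ 0.02  0.01 -0.02] gap 0.0155
offset mm [-0.21  7.98 -0.24] | 8.0 rot deg [-0.12 -0.94  0.05] F [-0.3 -0.4 -1.1]
(252, 232)
[[268.68678954 259.40445713]
 [268.97411316 268.05802212]
 [261.07153313 264.81082379]]
```

View pics/s6.png

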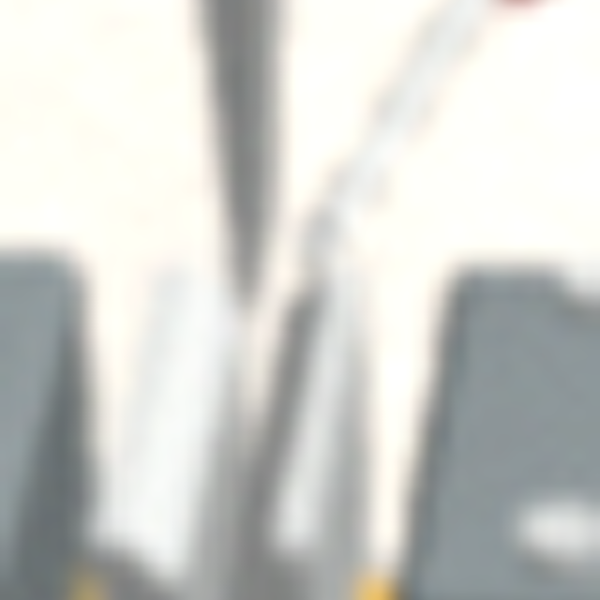

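```bash
python3 - <<'E'
from h import *
s=bot.state(); u=np.array([np.cos(np.radians(15.5)),np.sin(np.radians(15.5)),0]); n=np.array([-u[1],u[0],0])
t=s['tcp_pos']-[0,0,.115]
G=np.array([.6348,-.0473,.119])
f=lambda P:((proj("scene",P)-[252,242]+.5)*15).round(0).tolist()
print('tip far/near',f([t-.011*u,t+.011*u]))
for a in(-.03,0,.03): print('gap line',a,f([G+a*u-.003*n,G+a*u+.003*n]),'tops',f([G+a*u-.009*n+[0,0,.006],G+a*u+.009*n+[0,0,.006]]))
E
```

```text
tip far/near [[269.0, 215.0], [245.0, 314.0]]
gap line -0.03 [[270.0, 264.0], [317.0, 266.0]] tops [[221.0, 222.0], [363.0, 228.0]]
gap line 0 [[238.0, 397.0], [286.0, 399.0]] tops [[187.0, 355.0], [333.0, 361.0]]
gap line 0.03 [[203.0, 540.0], [254.0, 542.0]] tops [[151.0, 497.0], [302.0, 502.0]]
```

The blade tip is at crop (245,305), where forward kinematics predicts it. The scene camera puts the gap about 1.5 mm further toward -y than the top camera, so I'll split the difference and feel the way in.

>>> {"op": "drive_tool", "data": {
  "plan": [
    {"grip":0,"offset":[-0.0012,0.003,0],"rot":[-0.1,-0.9,0]},
    {"grip":0,"offset":[0,0.004,0],"rot":[0,0,0]},
    {"grip":0,"offset":[0,0.004,0],"rot":[0,0,0]},
    {"grip":0,"offset":[0,0,0],"rot":[0,0,0]}
  ]
}}

```text
time: 20.0
tcp_pos: [0.6351, -0.0485, 0.2426]
tcp_rot: [-1.572, -0.0, 1.844]
ft_force: [-0.4, -1.3, -0.8]
finger_gap: 0.0152
```

```bash
cat >> h.py <<'E'
def g():
    s=st(); R=Ro.from_euler('xyz',s['tcp_rot']).as_matrix(); print('F tool',(R.T@s['ft_force']).round(2),'T tool',(R.T@s['wrist_torque']).round(2)); d([.635,-.0483,.23],105.7)
E
python3 -c "
from h import *
g()"
```

```text
20.0 tcp [ 0.6351 -0.0485  0.2426] rot [-9.0070e+01 -1.0000e-02  1.0568e+02] F [-0.4 -1.3 -0.8] T [0.04 0.07 0.03] gap 0.0152
F tool [-1.15  0.8   0.78] T tool [ 0.06 -0.03 -0.06]
offset mm [ 0.22 12.56  0.07] | 12.6 rot deg [ 0.07 -0.02  0.01] F [-0.4 -1.3 -0.8]
```

>>> {"op": "drive_tool", "data": {
  "plan": [
    {"grip":0,"offset":[0,0.003,0],"rot":[0,0,0]},
    {"grip":0,"offset":[0,0.003,0],"rot":[0,0,0]},
    {"grip":0,"offset":[0,0.003,0],"rot":[0,0,0]},
    {"grip":0,"offset":[0,0,0],"rot":[0,0,0]}
  ]
}}

```text
time: 20.33
tcp_pos: [0.6353, -0.0485, 0.233]
tcp_rot: [-1.573, 0.0, 1.844]
ft_force: [0.3, -0.7, -1.6]
finger_gap: 0.0154
```

```bash
python3 -c "
from h import *
g()"
```

```text
20.33 tcp [ 0.6353 -0.0485  0.233 ] rot [-9.0110e+01  2.0000e-02  1.0564e+02] F [ 0.3 -0.7 -1.6] T [ 0.02 -0.01  0.03] gap 0.0154
F tool [-0.73  1.57 -0.15] T tool [-0.02 -0.03 -0.01]
offset mm [0.3  3.04 0.19] | 3.1 rot deg [ 0.11 -0.06 -0.02] F [ 0.3 -0.7 -1.6]
```

>>> {"op": "drive_tool", "data": {
  "plan": [
    {"grip":0,"offset":[0,0.003,0],"rot":[0.1,0,0]},
    {"grip":0,"offset":[0,0.003,0],"rot":[0,0,0]},
    {"grip":0,"offset":[0,0.003,0],"rot":[0,0,0]},
    {"grip":0,"offset":[0,0,0],"rot":[0,0,0]}
  ]
}}

```text
time: 20.67
tcp_pos: [0.6353, -0.0485, 0.2231]
tcp_rot: [-1.571, 0.0, 1.844]
ft_force: [-0.6, -0.1, -2.1]
finger_gap: 0.0152
```

```bash
python3 -c "
from h import *
g()"
```

```text
20.67 tcp [ 0.6353 -0.0485  0.2231] rot [-9.0000e+01  2.0000e-02  1.0564e+02] F [-0.6 -0.1 -2.1] T [ 0.    0.04 -0.04] gap 0.0152
F tool [0.1  2.07 0.59] T tool [ 0.04  0.04 -0.01]
offset mm [ 0.27 -6.87  0.25] | 6.9 rot deg [ 0.   -0.06 -0.02] F [-0.6 -0.1 -2.1]
```

>>> {"op": "drive_tool", "data": {
  "plan": [
    {"grip":0,"offset":[0,0.003,0],"rot":[0,0,0]},
    {"grip":0,"offset":[0,0.003,0],"rot":[0,0,0]},
    {"grip":0,"offset":[0,0.003,0],"rot":[0,0,0]},
    {"grip":0,"offset":[0,0,0],"rot":[0,0,0]}
  ]
}}

```text
time: 21.0
tcp_pos: [0.6355, -0.0487, 0.2132]
tcp_rot: [-1.571, 0.001, 1.844]
ft_force: [0.5, 0.5, -1.7]
finger_gap: 0.0148
```

```bash
python3 -c "
from h import *
g()"
```

```text
21.0 tcp [ 0.6355 -0.0487  0.2132] rot [-9.0010e+01  5.0000e-02  1.0563e+02] F [ 0.5  0.5 -1.7] T [-0.22 -0.08 -0.03] gap 0.0148
F tool [ 0.37  1.65 -0.61] T tool [-0.02  0.03  0.23]
offset mm [  0.53 -16.83   0.33] | 16.8 rot deg [ 0.01 -0.07 -0.05] F [ 0.5  0.5 -1.7]
```

>>> {"op": "drive_tool", "data": {
  "plan": [
    {"grip":0,"offset":[0,0.003,0],"rot":[0,0,0]},
    {"grip":0,"offset":[0,0.003,0],"rot":[0,0,0]},
    {"grip":0,"offset":[0,0,0],"rot":[0,0,0]}
  ]
}}

```text
time: 21.25
tcp_pos: [0.6356, -0.0489, 0.2067]
tcp_rot: [-1.571, 0.001, 1.843]
ft_force: [-0.0, -1.4, -2.7]
finger_gap: 0.0152
```

```bash
python3 -c "
from h import *
g()"
```

```text
21.25 tcp [ 0.6356 -0.0489  0.2067] rot [-9.0030e+01  8.0000e-02  1.0562e+02] F [-0.  -1.4 -2.7] T [-0.2  -0.08  0.03] gap 0.0152
F tool [-1.32  2.7   0.42] T tool [-0.02 -0.03  0.22]
offset mm [  0.74 -23.31   0.41] | 23.3 rot deg [ 0.03 -0.08 -0.08] F [-0.  -1.4 -2.7]
```

>>> {"op": "drive_tool", "data": {
  "plan": [
    {"grip":0,"offset":[-0.0005,0,0],"rot":[0,0,0.1]},
    {"grip":0,"offset":[0,0,0],"rot":[0,0,0]}
  ]
}}

```text
time: 21.42
tcp_pos: [0.6356, -0.0494, 0.2065]
tcp_rot: [-1.571, 0.003, 1.843]
ft_force: [0.4, 0.1, -2.0]
finger_gap: 0.0153
```

```bash
python3 -c "
from h import *
g()"
```

```text
21.42 tcp [ 0.6356 -0.0494  0.2065] rot [-90.02   0.17 105.62] F [ 0.4  0.1 -2. ] T [ 0.01 -0.02  0.03] gap 0.0153
F tool [-0.03  1.99 -0.41] T tool [-0.02 -0.03 -0.01]
offset mm [  1.12 -23.54   0.33] | 23.6 rot deg [ 0.02 -0.08 -0.17] F [ 0.4  0.1 -2. ]
```

>>> {"op": "drive_tool", "data": {
  "plan": [
    {"grip":0,"offset":[-0.0005,0.002,0],"rot":[0,0,-0.15]},
    {"grip":0,"offset":[0,0.002,0],"rot":[0,0,0]},
    {"grip":0,"offset":[0,0.002,0],"rot":[0,0,0]},
    {"grip":0,"offset":[0,0,0],"rot":[0,0,0]}
  ]
}}

```text
time: 21.75
tcp_pos: [0.6358, -0.0496, 0.2001]
tcp_rot: [-1.572, -0.001, 1.844]
ft_force: [-0.0, -0.4, -2.1]
finger_gap: 0.0156
```

```bash
python3 -c "
from h import *
g()"
```

```text
21.75 tcp [ 0.6358 -0.0496  0.2001] rot [-9.0050e+01 -3.0000e-02  1.0564e+02] F [-0.  -0.4 -2.1] T [ 0.   -0.11 -0.03] gap 0.0156
F tool [-0.34  2.08  0.14] T tool [-0.1   0.03  0.02]
offset mm [  1.45 -29.86   0.44] | 29.9 rot deg [ 0.05 -0.06  0.03] F [-0.  -0.4 -2.1]
```

>>> {"op": "drive_tool", "data": {
  "plan": [
    {"grip":0,"offset":[0,0.002,0],"rot":[0,0,0]},
    {"grip":0,"offset":[0,0.002,0],"rot":[0,0,0]},
    {"grip":0,"offset":[0,0,0],"rot":[0,0,0]}
  ]
}}

```text
time: 22.0
tcp_pos: [0.6359, -0.0496, 0.1958]
tcp_rot: [-1.572, -0.0, 1.844]
ft_force: [0.3, -0.0, -2.4]
finger_gap: 0.0154
```

```bash
python3 -c "
from h import *
g()"
```

```text
22.0 tcp [ 0.6359 -0.0496  0.1958] rot [-9.0060e+01 -3.0000e-02  1.0564e+02] F [ 0.3 -0.  -2.4] T [ 0.1  -0.09  0.05] gap 0.0154
F tool [-0.08  2.38 -0.24] T tool [-0.12 -0.05 -0.07]
offset mm [  1.47 -34.17   0.51] | 34.2 rot deg [ 0.06 -0.06  0.03] F [ 0.3 -0.  -2.4]
```

>>> {"op": "drive_tool", "data": {
  "plan": [
    {"grip":0,"offset":[0,0.002,0],"rot":[0,0,0]},
    {"grip":0,"offset":[0,0.002,0],"rot":[0,0,0]},
    {"grip":0,"offset":[0,0,0],"rot":[0,0,0]}
  ]
}}

```text
time: 22.25
tcp_pos: [0.6361, -0.0495, 0.1917]
tcp_rot: [-1.572, -0.0, 1.844]
ft_force: [0.2, 0.2, -3.4]
finger_gap: 0.0155
```

```bash
python3 -c "
from h import *
g()"
```

```text
22.25 tcp [ 0.6361 -0.0495  0.1917] rot [-9.0100e+01 -2.0000e-02  1.0565e+02] F [ 0.2  0.2 -3.4] T [ 0.08 -0.05 -0.02] gap 0.0155
F tool [ 0.17  3.43 -0.22] T tool [-0.07  0.02 -0.07]
offset mm [  1.44 -38.3    0.65] | 38.3 rot deg [ 0.1  -0.05  0.02] F [ 0.2  0.2 -3.4]
```

>>> {"op": "drive_tool", "data": {
  "plan": [
    {"grip":0,"offset":[0,0.002,0],"rot":[0.1,0,0]},
    {"grip":0,"offset":[0,0.002,0],"rot":[0,0,0]},
    {"grip":0,"offset":[0,0,0],"rot":[0,0,0]}
  ]
}}

```text
time: 22.5
tcp_pos: [0.6363, -0.0495, 0.1876]
tcp_rot: [-1.571, -0.0, 1.844]
ft_force: [0.7, 0.1, -1.7]
finger_gap: 0.0154
```

```bash
python3 -c "
from h import *
g()"
```

```text
22.5 tcp [ 0.6363 -0.0495  0.1876] rot [-90.02  -0.   105.65] F [ 0.7  0.1 -1.7] T [ 0.06 -0.09  0.06] gap 0.0154
F tool [-0.13  1.71 -0.65] T tool [-0.1  -0.06 -0.03]
offset mm [  1.48 -42.37   0.87] | 42.4 rot deg [ 0.02 -0.05  0.  ] F [ 0.7  0.1 -1.7]
```

>>> {"op": "drive_tool", "data": {
  "plan": [
    {"grip":0,"offset":[0,0.002,0],"rot":[0,0,0]},
    {"grip":0,"offset":[0,0.002,0],"rot":[0,0,0]}
  ]
}}

```text
time: 22.67
tcp_pos: [0.6364, -0.0495, 0.1838]
tcp_rot: [-1.572, 0.0, 1.844]
ft_force: [-0.5, 0.4, 3.7]
finger_gap: 0.0154
```

```bash
python3 -c "
from h import *
g()"
```

```text
22.67 tcp [ 0.6364 -0.0495  0.1838] rot [-9.0060e+01  1.0000e-02  1.0566e+02] F [-0.5  0.4  3.7] T [0.21 0.15 0.03] gap 0.0154
F tool [ 0.49 -3.65  0.42] T tool [ 0.08 -0.03 -0.24]
offset mm [  1.51 -46.17   1.  ] | 46.2 rot deg [ 0.06 -0.04 -0.01] F [-0.5  0.4  3.7]
```

>>> {"op": "drive_tool", "data": {
  "plan": [
    {"grip":0,"offset":[0.0003,0,0],"rot":[0,0,0]},
    {"grip":0,"offset":[0,0,0],"rot":[0,0,0]}
  ]
}}

```text
time: 22.83
tcp_pos: [0.6364, -0.0493, 0.1834]
tcp_rot: [-1.572, 0.0, 1.844]
ft_force: [0.7, -0.7, 3.7]
finger_gap: 0.0153
```

```bash
python3 -c "
from h import *
g()"
```

```text
22.83 tcp [ 0.6364 -0.0493  0.1834] rot [-9.0050e+01  3.0000e-02  1.0565e+02] F [ 0.7 -0.7  3.7] T [-0.06  0.04  0.04] gap 0.0153
F tool [-0.86 -3.66 -0.45] T tool [ 0.05 -0.04  0.05]
offset mm [  1.31 -46.57   1.01] | 46.6 rot deg [ 0.05 -0.05 -0.03] F [ 0.7 -0.7  3.7]
```

>>> {"op": "drive_tool", "data": {
  "plan": [
    {"grip":0,"offset":[0.0006,0,0],"rot":[0,0,0]}
  ]
}}

```text
time: 22.92
tcp_pos: [0.6363, -0.049, 0.1835]
tcp_rot: [-1.572, 0.001, 1.844]
ft_force: [0.3, -2.1, 1.5]
finger_gap: 0.0152
```

```bash
python3 -c "
from h import *
g()"
```

```text
22.92 tcp [ 0.6363 -0.049   0.1835] rot [-9.0060e+01  6.0000e-02  1.0564e+02] F [ 0.3 -2.1  1.5] T [-0.58 -0.15  0.04] gap 0.0152
F tool [-2.06 -1.53  0.3 ] T tool [ 0.01 -0.04  0.6 ]
offset mm [  0.93 -46.51   1.03] | 46.5 rot deg [ 0.06 -0.06 -0.06] F [ 0.3 -2.1  1.5]
```

>>> {"op": "drive_tool", "data": {
  "plan": [
    {"grip":0,"offset":[-0.0005,0,0],"rot":[0,0,-0.05]},
    {"grip":0,"offset":[0,0,0],"rot":[0,0,0]}
  ]
}}

```text
time: 23.08
tcp_pos: [0.6364, -0.0494, 0.1835]
tcp_rot: [-1.572, 0.0, 1.844]
ft_force: [1.0, -0.5, 1.0]
finger_gap: 0.0155
```

```bash
python3 - <<'E'
from h import *
g()
a=cv2.imread("pics/scene0.png"); 
ims=[bot.camera("scene")[:,:,::-1] for _ in range(4)]; b=np.mean(ims,0)
A=cv2.cvtColor(a,6).astype(np.float32); B=cv2.cvtColor(b.astype(np.uint8),6).astype(np.float32)
U=slice(284,312)
# 1-D column profile, shift by least squares on interpolated profile
from scipy.optimize import minimize_scalar
for n,x0,x1 in(("head_r",232,250),("plate_r",257,267),("plate_l",266,276),("plate_l wide",268,282),("head_l",281,300)):
    best=[]
    for y0 in(284,291,298,305):
        pa=A[y0:y0+7]; pb=B[y0:y0+7]; xs=np.arange(x0,x1)
        f=lambda s: sum(((np.interp(xs+s,np.arange(640),pb[r])-np.mean(pb[r,x0:x1]))-(pa[r,x0:x1]-pa[r,x0:x1].mean()))@((np.interp(xs+s,np.arange(640),pb[r])-np.mean(pb[r,x0:x1]))-(pa[r,x0:x1]-pa[r,x0:x1].mean())) for r in range(7))
        best.append(round(minimize_scalar(f,bounds=(-2,2),method='bounded').x,2))
    print(n,best)
cv2.imwrite("pics/s7.png",np.hstack([crop(np.clip(x*1.5,0,255).astype(np.uint8)[:,:,::-1],268,285,40,60,10)[0] for x in(a,b)]))
print(proj("scene",[[.6348,-.0473,.119],[.6348,-.0463,.119]]))
E
```

```text
23.08 tcp [ 0.6364 -0.0494  0.1835] rot [-9.0060e+01  1.0000e-02  1.0565e+02] F [ 1.  -0.5  1. ] T [ 0.12 -0.05  0.02] gap 0.0155
F tool [-0.71 -1.04 -0.79] T tool [-0.08 -0.02 -0.1 ]
offset mm [  1.45 -46.49   1.03] | 46.5 rot deg [ 0.06 -0.05 -0.01] F [ 1.  -0.5  1. ]
head_r [np.float64(-0.2), np.float64(0.14), np.float64(0.15), np.float64(0.28)]
plate_r [np.float64(-0.42), np.float64(-0.59), np.float64(-0.38), np.float64(-0.54)]
plate_l [np.float64(0.23), np.float64(0.53), np.float64(-0.24), np.float64(-0.35)]
plate_l wide [np.float64(0.19), np.float64(0.27), np.float64(0.53), np.float64(0.56)]
head_l [np.float64(-0.11), np.float64(-0.12), np.float64(0.1), np.float64(-0.08)]
[[268.97411316 268.05802212]
 [269.47470339 268.15929106]]
```

View pics/s7.png

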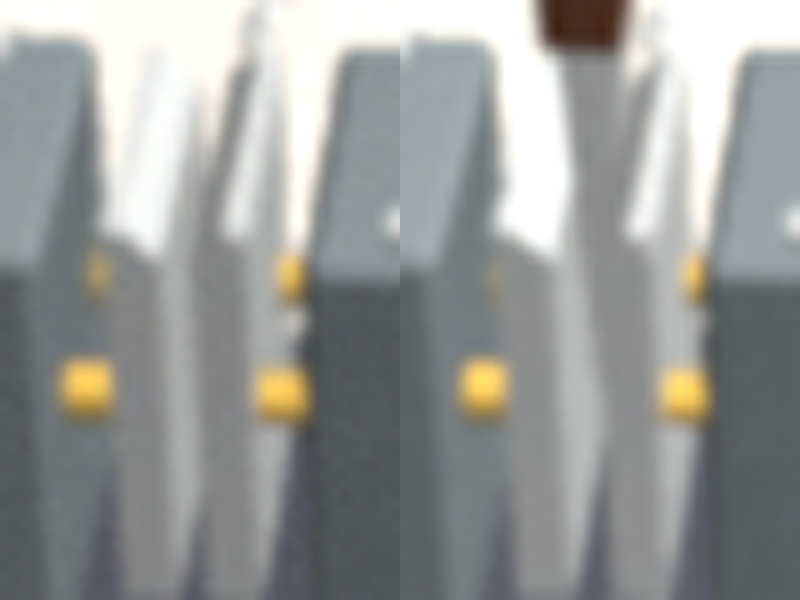

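Between the before and after views, the right plate moved about -0.48 px and the left about +0.3 to +0.55 px, at 0.5 px/mm. That is roughly 0.9 mm of yield each. The blade is upright between them and the side loads balance, so I'm handing in.

```bash
python3 -c "
from h import *
st(); print(bot.finish_job())"
```

```text
23.28 tcp [ 0.6364 -0.0494  0.1835] rot [-9.0050e+01  1.0000e-02  1.0565e+02] F [-0.6  0.2  1.4] T [ 0.04 -0.02  0.06] gap 0.0151
the job is handed in; nothing more can be done
None
```

I locked the sander out and gauged the gap, and handed the job in at 23.3 s with the gauge still gripped by its handle. The hand-in gives no verdict, so the evidence below is from my own last checks.

- **Key:** I pushed it down until its head met the barrel and turned it clockwise until the torque jumped to 0.56 N m at the stop. I pressed it down once more at about 20 N and let go. The top camera afterwards showed it still in the switch, turned slightly past the quarter-turn mark.
- **Gauge:** The blade is about 50 mm below the plates' upper edges and upright to within 0.1°. Comparing scene pictures before and after, each plate yielded about 0.9 mm (left 0.6–1.1, right 0.8–1.2), far from the 4 mm stop. A small sideways shift met resistance consistent with both plates touching, and the sideways load at hand-in was nearly zero.

**Weaker points:**
- The two cameras disagreed by 1.5–2 mm on where the gap is, so I centred the blade by contact force instead.
- The upward force on the gauge was about 6 N while it was moving down and had eased to roughly 3 N by the end, so it says little about how snug the fit is.
- One column of the left-plate picture comparison was inconsistent (-0.35 to +0.53 px), so the left figure rests on the wider patch.

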